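Switch off the induction cooker and lift the warm roll off the griddle with tongs

ROBOT

A 6-joint arm with a two-finger parallel gripper is mounted at the origin on the work surface. World frame = base frame: x ahead of the robot, y to its left, z up, the work surface at z = 0. Lengths are in m, angles in rad, forces in N, time in s.
With the tool pointing down it reaches from about 0.375 to 0.925 m from the base axis. Payload 5.7 kg.
Tool frame: the origin (TCP) lies at the very end of the fingers, on their centre line; the grasp point (between the pads) lies 19 mm behind it; z points along the fingers, y is the line along which they close (so a half turn about z gives the same grasp; the last joint's range is limited). The gripper opens to 88 mm and grips with 3 to 60 N. Pads are 20 mm wide; open, the fingers measure 115 mm over their backs; the gripper's body (75 mm by 178 mm) begins 61 mm behind the grasp point.
Start: joints at [-1.288, 0.359, 1.51, -0, 1.272, -0.115], TCP at [0.232, -0.553, 0.223] pointing down, gripper open.
Joint ranges: [-2.97, 2.97], [-1.01, 2.36], [0.21, 2.38], [-0.96, 4.11], [0.2, 2.71], [-2.98, 2.98]. Speed limits (rad/s): [2.39, 2.39, 3.14, 3.14, 3.14, 3.14].

INTERFACE

Orientations are given as a unit quaternion [x, y, z, w].
In Python, from bench import get_state, grab_frame, camera_model, ctrl, spot_in, masks_of gives the robot as it stands.
- The arm moves only by the tool drive_tool, never from a script. Its arguments are lists of equal length, an entry for each row: "xyz": the shift along the tool's x, y, z in cm, a list of three; "roll": the turn about the tool's z in rad. In form: {"xyz": [[tx, ty, tz], ...], "roll": [roll, ...]}. A call has 1 to 12 rows; each row shifts and turns the commanded pose from where the row before left it, along the tool's axes as they then stand; what a row does not reach is not made up. A row lasts 1/10 s, in which the tool goes at most 50 mm and 8.59 degrees, less where a joint would pass 70% of its speed; a pose out of reach is approached as far as the arm can. A call with a gripper value outside its range is refused whole. "claw" is the opening, from -1 (shut) to 1 (fully open), set as the call begins (left out, the last holds). The fingers move at their own pace and stop on an object; "grip_force" is the grip in N (left out, the last holds). Time passes only in rows, so rows that do not move let the fingers close. It gives the time, the measured TCP pose, the force, the opening and the grip force at its end, in the units of the state.
- get_state(): the state, without advancing time (a new reading comes with each control period).
- grab_frame(name): name is "scene" or "side" or "wrist"; returns the picture (420x560x3 uint8, blue, green, red); there is no depth.
- camera_model(name): a dict with "fx", "fy", "cx", "cy" (pixels), "rvec" (rotation vector, rad) and "tvec" (3), from world to camera coordinates, as OpenCV has them; the wrist camera has in their place "tool_from_camera" (4x4, takes a point from camera to tool coordinates, whose origin is the TCP and whose axes are the flange's). Camera axes: x right, y down, z forward; pixel columns grow to the right and rows downward; lengths in m; the calibration is good to about 2 mm. A picture is of the moment at which its call begins: read the wrist's pose just before it. camera_model takes no time and is no camera call.
- ctrl.job_done(): hands the job in; it is judged then, once.
Trained networks look in the newest picture that a camera, given by its name, has taken for a name from the list of things; names that differ only in an ending like _2 or _b are one class to them, and where a whole thing is asked for, a point or a joint stands for the part that bears it (a point fixed in the world has none). Each returns a list of dicts, best first, with "score" (0 to 1); they miss things now and then, are a little off and sometimes report something else, mostly with a low value. They report only what shows in the picture. A call takes as long as a camera call. They do not tell look-alikes from the thing itself.
- spot_in(camera, target): "centre" ([row, column] in pixels, amid what is visible of it).
- masks_of(camera, target): "region" (420x560 bool, what is visible of it) and "centre" ([row, column] in pixels, amid what is visible of it).
The state is a dict: "time": time; "qpos": joint angles; "joint_velocities": joint speeds; "tau": joint torques, N m; "tcp_pos": TCP position; "tool_rot": TCP orientation; "ft_force": force on the tool from outside, world axes, zero at the start; "ft_torque": the same for the moment, N m; "finger_gap": finger opening in m; "grip_force": force on a finger pad.
Only numpy, scipy, OpenCV 4.12 (cv2) and the standard library are available. Lean on these libraries where they do the work, as an engineer would, in place of code of your own. Each camera call takes 0.05 s, during which the arm holds its last target. There are 200 camera calls.

TASK

The breakfast rolls are warm and the cooker is still on with its child lock set: press the yellow lock key, let it come up again, then press the red on/off key, and touch no other key. Then take the kitchen tongs by their grips, close them on the pale wheat roll and lift it at least 10 cm off the griddle, without touching any roll with the gripper itself. Finish while holding the roll up in the tongs, and leave the dark rolls, the griddle and everything else where they are.

Things in the scene. Friction and masses are not known exactly. Their poses are not given: they have to be found in the camera images.
- cooker_mid (a point): centre of the top face (60 mm above the worktop) of a fixed portable induction cooker, white with black glass, 360 mm deep (x) by 290 wide (y); its x axis points from its key row (near the robot) to its rear. Five round keys, 42 mm apart along y, stand 143 mm in front of this centre; from left (+y) to right: red on/off, white plus, white timer, white minus, yellow child lock
- lock_key_top (a point): centre of the top of the yellow child-lock key (padlock sign), round, 23 mm across, standing 7 mm proud of the cooker's top; pressed straight down, travel 5 mm, spring 1.2 N at first and 4 N at the bottom
- lock_key (a joint): travel of the yellow child-lock key in m: 0 up, 0.005 fully pressed; it counts as pressed beyond 0.003 and springs back when released; 1.2 N to start it, 4 N fully down
- power_key_top (a point): centre of the top of the red on/off key (power sign), same size and spring as the lock key, at the left (+y) end of the row
- power_key (a joint): travel of the red on/off key in m: 0 up, 0.005 fully pressed; it counts as pressed beyond 0.003 and springs back when released; same spring
- minus_key (a joint): travel of the white minus key in m: 0 up, 0.005 fully pressed; it counts as pressed beyond 0.003 and springs back when released; not needed
- timer_key (a joint): travel of the white timer key in m: 0 up, 0.005 fully pressed; it counts as pressed beyond 0.003 and springs back when released; not needed
- plus_key (a joint): travel of the white plus key in m: 0 up, 0.005 fully pressed; it counts as pressed beyond 0.003 and springs back when released; not needed
- griddle_top (a point): centre of the upper face of a flat black cast-iron griddle plate, 244 mm across and 7 mm thick without a rim, 2 kg, loose on the cooker's glass, with two loop handles along its y axis; its upper face lies 67 mm above the worktop. Three small rolls stand on it in a row along its y, about 83 mm apart, in any order
- wheat_roll_mid (a point): centre (21 mm above its underside) of the pale golden wheat roll with a cross cut in its top: round, 50 mm across, 42 mm high, sides upright from 14 to 26 mm above its underside, about 40 g
- rye_roll_a_mid (a point): centre of a dark brown seeded rye roll, same size
- rye_roll_b_mid (a point): centre of the other dark brown seeded rye roll, same size
- tongs_grip (a point): point half-way between the two blue-green silicone grips of the tongs, half-way up (11 mm above the worktop), 100 mm ahead of the tail hinge; x runs along the tongs to the tips, z is up. The grips are 64 mm long along x and 22 mm high; their outer faces are 64 mm apart when open (each turned 0.085 rad from x, wider towards the tips), parallel and 47 mm apart when closed on a 50 mm roll
- tongs_tips (a point): point half-way between the two heads of the open tongs, half-way up, 119 mm ahead of tongs_grip along x; the heads are upright plates, 42 mm long along x, 6 mm thick, 22 mm high, inner faces 87 mm apart when open, parallel when 50 mm apart. It is fixed to the +y arm: when the tongs are closed the true middle lies up to 20 mm to its -y side
- tongs_jaw (a joint): closing angle of the tongs in rad: 0 open, about 0.17 with the heads 50 mm apart, 0.38 nearly shut. Squeezing at the grips takes 3.5 N at first and 6 N when the heads are 50 mm apart; a squeeze of 15 to 30 N holds a roll firmly; let go, they spring open
- tongs: sprung kitchen tongs, steel with blue-green silicone grips and heads, lying on their side on the worktop, 240 mm long, 22 mm high, about 110 g; origin on the tail hinge at the underside, x along the tongs to the tips
- wheat_roll: the pale wheat roll; origin at the centre of its underside
- griddle: the griddle plate; origin at the centre of its underside
- rye_roll_a: a dark rye roll; origin at its underside
- rye_roll_b: the other dark rye roll; origin at its underside
- serving_plate: white plate with a blue middle, 180 mm across, 20 mm high; bystander
- mug: blue mug, 82 mm across, 92 mm high; bystander
- pepper_mill: dark wooden pepper mill, 54 mm across, 146 mm high; bystander
- rice_jar: cream storage jar, 96 mm across, 140 mm high; bystander
There are look-alikes about, which are no part of the job. There is more than one size of the wheat_roll; the job needs the middle-sized.

How it is judged:
By the outcome, as a careful person would: the job done as asked, in the order asked, and still so for the second after the job is handed in, while the arm keeps its last pose, push and grip.
It also fails if it takes over 59 s, if anything falls off the work surface, if the arm or the gripper's body presses on something with over 40 N, if the wrist force passes 120 N, or if a joint passes its speed limit or range.

## Working session

There is one attempt and no reset: what is moved stays moved. The work goes in short steps, Python scripts to look and compute and a tool call to move; the robot and the scene stay as the last step left them, time stands still between calls to the robot, and variables do not carry over. Pictures are saved under pics/ and viewed, at most 10 in all, crops included, and the job is handed in when it is done.

Besides the shell and the picture viewer there is one more tool, called after ">>>" in YAML: its name, and indented under it one key for each argument. drive_tool: Moves the arm, as the interface text tells. Its arguments: {"type":"object","properties":{"xyz":{"type":"array"},"roll":{"type":"array"},"claw":{"type":"number"},"grip_force":{"type":"number"}},"required":["xyz","roll"]}

```bash
ls; mkdir -p pics
cat > h.py <<'E'
import numpy as np, cv2
from scipy.spatial.transform import Rotation as R
from bench import get_state, grab_frame, camera_model, ctrl, spot_in, masks_of
def cam(name, st=None):
    m=camera_model(name); K=np.array([[m['fx'],0,m['cx']],[0,m['fy'],m['cy']],[0,0,1]])
    if 'rvec' in m:
        Rc=cv2.Rodrigues(np.array(m['rvec'],float))[0]; t=np.array(m['tvec'],float).ravel()
        return K,Rc.T,-Rc.T@t   # cam->world rot, cam centre
    T=np.array(m['tool_from_camera']); Rt=R.from_quat(st['tool_rot']).as_matrix()
    return K,Rt@T[:3,:3],Rt@T[:3,3]+np.array(st['tcp_pos'])
def p2w(c,rc,z):
    K,Rw,C=c; d=Rw@np.linalg.solve(K,[rc[1],rc[0],1.]); return C+d*(z-C[2])/d[2]
def w2p(c,p):
    K,Rw,C=c; q=K@(Rw.T@(np.array(p)-C)); return q[1]/q[2],q[0]/q[2]
E
python3 - <<'E'
from h import *
st=get_state(); print(st)
a=grab_frame('scene');b=grab_frame('side');w=grab_frame('wrist')
cv2.imwrite('pics/scene0.png',a);cv2.imwrite('pics/side0.png',b);cv2.imwrite('pics/w0.png',w)
for n in ['scene','side']:
    c=cam(n); print(n,c[2],c[1][:,2])
    for t,z in [('lock_key_top',.067),('power_key_top',.067),('griddle_top',.067),('wheat_roll_mid',.088),('rye_roll_a_mid',.088),('tongs_grip',.011),('tongs_tips',.011),('tongs',.011),('cooker_mid',.06)]:
        for d in spot_in(n,t)[:4]: print(t,round(d['score'],2),np.round(d['centre'],1),np.round(p2w(c,d['centre'],z),3))
E
```

```text
pics
{'time': 0.0, 'qpos': array([-1.28808205e+00,  3.59469337e-01,  1.51142567e+00, -7.54767341e-06,
        1.27246184e+00, -1.15099744e-01]), 'joint_velocities': array([-1.21211222e-03,  1.47182706e-05, -5.95968230e-04,  2.74569745e-04,
        3.85434262e-04, -4.98790877e-04]), 'tau': array([-2.95635051e-03, -5.15382814e+01, -2.70728159e+01,  6.72887452e-02,
        3.48803576e-02, -1.23030964e-04]), 'tcp_pos': array([ 0.2322434 , -0.55249761,  0.22183338]), 'tool_rot': array([ 9.80282534e-01,  1.97599025e-01, -7.74328100e-05, -8.78695347e-04]), 'ft_force': array([ 0.00860043,  0.28286217, -0.51218285]), 'ft_torque': array([ 0.03370801, -0.00165239,  0.03121819]), 'grip_force': 0.0, 'finger_gap': 0.08789627125406621}
scene [ 0.94646752 -0.66720481  0.80833602] [-0.32903438  0.64625136 -0.68854598]
lock_key_top 0.74 [123.2 337.1] [0.562 0.539 0.067]
griddle_top 0.93 [197.3 311. ] [0.643 0.123 0.067]
griddle_top 0.42 [259.  230.3] [ 0.561 -0.177  0.067]
wheat_roll_mid 0.85 [243.8 372.2] [0.857 0.012 0.088]
wheat_roll_mid 0.5 [282.7 349.8] [ 0.848 -0.124  0.088]
wheat_roll_mid 0.49 
[... 551 characters left out ...]
68125151 -0.68250999]
lock_key_top 0.51 [169.9 258.9] [ 0.743 -0.081  0.067]
lock_key_top 0.41 [236.4 348.6] [0.445 0.06  0.067]
power_key_top 0.46 [283.9 321.8] [0.456 0.221 0.067]
griddle_top 0.6 [240.1 266.9] [0.618 0.149 0.067]
wheat_roll_mid 0.75 [208.7 198.3] [0.804 0.138 0.088]
wheat_roll_mid 0.54 [211.1 285. ] [0.608 0.061 0.088]
wheat_roll_mid 0.48 [178.2 224.6] [0.799 0.009 0.088]
rye_roll_a_mid 0.7 [229.2 262.7] [0.633 0.139 0.088]
tongs_grip 0.83 [192.6 337.5] [ 0.533 -0.141  0.011]
tongs_tips 0.66 [193.4 332.2] [ 0.545 -0.132  0.011]
tongs_tips 0.46 [286.5 324.6] [0.459 0.181 0.011]
tongs 0.82 [190.9 333.8] [ 0.544 -0.144  0.011]
cooker_mid 0.84 [267.1 303.3] [0.512 0.186 0.06 ]
```

```bash
python3 -c "
import cv2
for n in ['scene0','side0']:
    a=cv2.imread(f'pics/{n}.png'); cv2.imwrite(f'pics/{n}b.png',cv2.resize(a[90:340,130:460],None,fx=2.4,fy=2.4,interpolation=cv2.INTER_CUBIC))"
```

```text
(no output)
```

View pics/scene0b.png

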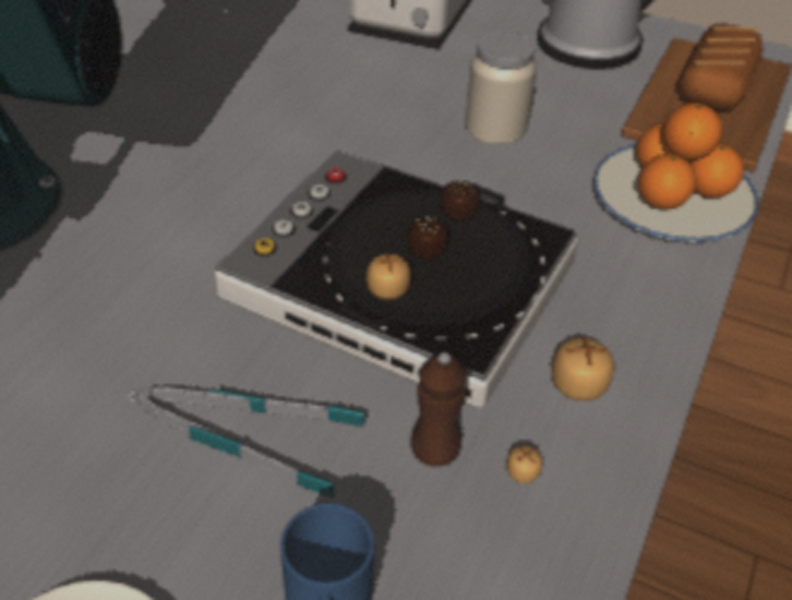

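View pics/side0b.png

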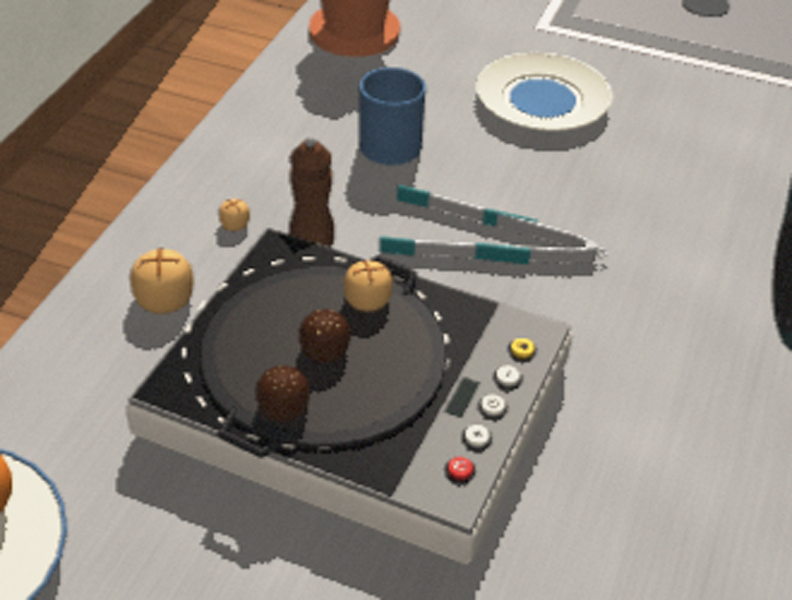

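The scene picture shows the yellow key at about (192,240) and the red key at about (163,270). The wheat roll is on the griddle at (205,291), with a larger and a smaller look-alike off the cooker. The tongs lie on the -y side with their tips towards +x. I'll get the exact positions from colour.

```bash
cat > m.py <<'E'
from h import *
from scipy.optimize import least_squares
def blobs(a,lo,hi,amin=8):
    hsv=cv2.cvtColor(a,cv2.COLOR_BGR2HSV); m=cv2.inRange(hsv,lo,hi)
    m=cv2.morphologyEx(m,cv2.MORPH_CLOSE,np.ones((3,3)))
    n,l,s,c=cv2.connectedComponentsWithStats(m)
    return [(s[i,4],c[i][::-1],l==i) for i in range(1,n) if s[i,4]>=amin]
E
python3 - <<'E'
from m import *
for n in ['scene','side']:
    a=cv2.imread(f'pics/{n}0.png'); c=cam(n)
    for nm,lo,hi,z in [('yel',(20,140,90),(32,255,255),.066),('red',(172,120,70),(180,255,255),.066),('red',(0,170,70),(6,255,255),.066),('teal',(80,100,40),(98,255,255),.015),('roll',(10,90,110),(22,255,255),.088)]:
        for A,rc,_ in blobs(a,lo,hi): 
            p=p2w(c,rc,z)
            if .3<p[0]<.95 and abs(p[1])<.3: print(n,nm,A,np.round(rc,1),np.round(p,4))
E
```

```text
scene yel 38 [192.4 239.7] [0.45   0.0477 0.066 ]
scene teal 29 [257.6 236.6] [ 0.5464 -0.1309  0.015 ]
scene teal 77 [262.7 273.5] [ 0.6403 -0.101   0.015 ]
scene teal 96 [273.1 219.2] [ 0.5343 -0.1944  0.015 ]
scene teal 63 [290.5 260.2] [ 0.6521 -0.1922  0.015 ]
scene roll 40 [191.8 239.6] [0.4633 0.0286 0.088 ]
scene roll 234 [204.8 291.3] [0.6167 0.0476 0.088 ]
scene roll 494 [243.8 372.8] [0.858  0.0129 0.088 ]
scene roll 163 [283.5 348.2] [ 0.8453 -0.1281  0.088 ]
side yel 59 [234.9 347.3] [0.4494 0.056  0.066 ]
side red 44 [286.2 321.7] [0.4544 0.2257 0.066 ]
side teal 70 [171.3 301.2] [ 0.6561 -0.183   0.015 ]
side teal 27 [180.4 334. ] [ 0.5568 -0.1823  0.015 ]
side teal 77 [192.3 295.3] [ 0.6383 -0.0912  0.015 ]
side teal 122 [195.5 339.2] [ 0.5238 -0.1272  0.015 ]
side roll 7434 [219.9 148.7] [0.8924 0.2187 0.088 ]
side roll 131 [178.9 227.3] [0.7913 0.009  0.088 ]
side roll 526 [206.3 196.6] [0.8124 0.1318 0.088 ]
side roll 325 [208.1 282.9] [0.617  0.0533 0.088 ]
side roll 20 [222.7 267.9] [0.6303 0.1143 0.088 ]
side roll 55 [234.8 347.4] [0.445  0.0767 0.088 ]
```

```bash
cat >> h.py <<'E'
def plan(target,yaw=None):
    s=get_state(); Rt=R.from_quat(s['tool_rot']).as_matrix()
    y0=np.arctan2(Rt[1,0],Rt[0,0]); print('tcp',np.round(s['tcp_pos'],4),'yaw',round(y0,4),'t',s['time'],'tilt',np.round(Rt[:2,2],4),'F',np.round(s['ft_force'],2),'gap',s['finger_gap'])
    if yaw is not None: print('roll',round(y0-yaw,4))
    d=np.array(target)-s['tcp_pos']; print('shift cm (no roll)',np.round(100*Rt.T@d,2))
    if yaw is not None: print('shift cm after roll',np.round(100*(R.from_euler('z',yaw-y0).as_matrix()@Rt).T@d,2))
E
python3 - <<'E'
from h import *
plan([.43,.06,.222],-0.02)
print(np.round(camera_model('wrist')['tool_from_camera'],3))
E
```

```text
tcp [ 0.2324 -0.5531  0.2226] yaw 0.3978 t 1.05 tilt [-0.      0.0001] F [-0.15  0.46  1.02] gap 0.08780073291829843
roll 0.4178
shift cm (no roll) [ 41.97 -48.87   0.07]
shift cm after roll [ 18.53 -61.69   0.07]
[[ 0.    -0.955 -0.295  0.081]
 [ 1.     0.    -0.    -0.   ]
 [ 0.    -0.295  0.955 -0.162]
 [ 0.     0.     0.     1.   ]]
```

>>> drive_tool:
  xyz:
    - [0,0,0]
    - [0,0,0]
    - [0,0,0]
    - [2,-2,0]
    - [3,-3.3,0]
    - [3.3,-3.6,0]
    - [3.3,-3.6,0]
    - [3.3,-3.6,0]
    - [3.3,-3.6,0]
    - [3.3,-3.6,0]
    - [3.3,-3.6,0]
    - [3.3,-3.6,0]
  roll: [0,0,0,0,0,0,0,0,0,0,0,0]
  claw: -1
  grip_force: 20

```text
time: 2.25
tcp_pos: [0.3737, -0.1614, 0.223]
tool_rot: [0.98, 0.197, 0.0, 0.0]
ft_force: [1.3, -0.2, 0.5]
finger_gap: 0.0002
grip_force: 0.0
```

```bash
python3 -c "
from h import *
plan([.43,.06,.222],-0.02)"
```

```text
tcp [ 0.3737 -0.1614  0.223 ] yaw 0.3972 t 2.25 tilt [ 0.0009 -0.0004] F [ 1.28 -0.15  0.5 ] gap 0.00019392331485965878
roll 0.4172
shift cm (no roll) [ 13.76 -18.24   0.09]
shift cm after roll [  5.19 -22.25   0.09]
```

>>> drive_tool:
  xyz:
    - [2.8,-3.6,0]
    - [2.8,-3.6,0]
    - [2.8,-3.6,0]
    - [2.8,-3.6,0]
    - [1.8,-2.6,0]
    - [0.8,-1.2,0]
    - [0,0,0]
    - [0,0,0]
    - [0,0,0]
    - [0,0,0]
    - [0,0,0]
  roll: [0,0,0,0,0,0,0.14,0.14,0.137,0,0]

```text
time: 3.35
tcp_pos: [0.4301, 0.0582, 0.2228]
tool_rot: [1.0, -0.008, 0.0, -0.0]
ft_force: [-0.9, -0.3, 0.2]
finger_gap: 0.0009
grip_force: 0.0
```

Run:
```python
from m import *
st=get_state(); c=cam('wrist',st); a=grab_frame('wrist'); cv2.imwrite('pics/w1.png',a)
plan([.43,.06,.222],-0.02)
for nm,lo,hi,z in [('yel',(20,140,90),(32,255,255),.067),('red',(172,120,70),(180,255,255),.067),('red',(0,170,70),(6,255,255),.067),('roll',(10,90,110),(22,255,255),.088)]:
    for A,rc,_ in blobs(a,lo,hi,60): print(nm,A,np.round(rc,1),np.round(p2w(c,rc,z),4))
for t,z in [('lock_key_top',.067),('power_key_top',.067),('griddle_top',.067),('wheat_roll_mid',.088),('rye_roll_a_mid',.088)]:
    for d in spot_in('wrist',t)[:4]: print(t,round(d['score'],2),np.round(d['centre'],1),np.round(p2w(c,d['centre'],z),3))
```

```text
tcp [0.4301 0.0581 0.2228] yaw -0.016 t 3.4 tilt [0.0002 0.0001] F [-0.48  0.45  0.64] gap 0.0005205184607454082
roll 0.004
shift cm (no roll) [-0.01 -0.19  0.08]
shift cm after roll [-0.01 -0.19  0.08]
yel 398 [173.9 288. ] [0.4501 0.0498 0.067 ]
red 278 [169.4 120.5] [0.4571 0.2159 0.067 ]
roll 375 [174. 288.] [0.454  0.0503 0.088 ]
roll 146 [360.5 274. ] [0.2422 0.0677 0.088 ]
lock_key_top 0.85 [175.8 289.2] [0.448 0.049 0.067]
power_key_top 0.92 [168.1 119.9] [0.458 0.216 0.067]
power_key_top 0.22 [  3.3 285.5] [0.599 0.051 0.067]
griddle_top 0.88 [ 42.7 192.9] [0.569 0.133 0.067]
wheat_roll_mid 0.74 [  5.1 284.6] [0.592 0.052 0.088]
wheat_roll_mid 0.43 [ 83.9 510.1] [ 0.529 -0.141  0.088]
```

View pics/w1.png

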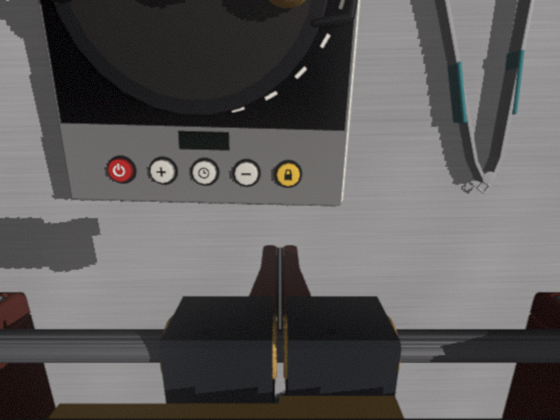

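>>> drive_tool:
  xyz:
    - [1,0.4,1]
    - [1,0.4,2.5]
    - [0,0,3.5]
    - [0,0,3.5]
    - [0,0,2.8]
    - [0,0,1.2]
    - [0,0,0.3]
    - [0,0,0]
    - [0,0,0]
  roll: [0,0,0,0,0,0,0,0,0]

```text
time: 4.55
tcp_pos: [0.4507, 0.0496, 0.0751]
tool_rot: [1.0, -0.01, 0.001, -0.0]
ft_force: [-0.0, 0.1, -0.7]
finger_gap: 0.0006
grip_force: 0.0
```

>>> drive_tool:
  xyz:
    - [0,0,0.3]
    - [0,0,0.3]
    - [0,0,0.2]
    - [0,0,0.2]
    - [0,0,0.2]
    - [0,0,0.1]
    - [0,0,0]
  roll: [0,0,0,0,0,0,0]

```text
time: 5.25
tcp_pos: [0.4502, 0.0498, 0.0622]
tool_rot: [1.0, -0.01, 0.0, -0.0]
ft_force: [-0.9, 0.9, 9.3]
finger_gap: 0.0006
grip_force: 4.8
```

>>> drive_tool:
  xyz:
    - [0,0,-0.8]
    - [0,0,-1.5]
    - [0,0,-1]
    - [0,0,0]
    - [0,-2.2,0]
    - [0.1,-3.3,0]
    - [0.1,-3.6,0]
    - [0.1,-3.6,0]
    - [0.1,-2.5,0]
    - [0,-1.4,0]
    - [0,0,0.4]
    - [0,0,0]
  roll: [0,0,0,0,0,0,0,0,0,0,0,0]

```text
time: 6.45
tcp_pos: [0.4562, 0.2149, 0.0898]
tool_rot: [1.0, -0.009, -0.001, 0.0]
ft_force: [-0.4, 0.6, -0.3]
finger_gap: 0.0007
grip_force: 0.0
```

>>> drive_tool:
  xyz:
    - [0,0,1]
    - [0,0,0.7]
    - [0,0,0.4]
    - [0,0,0.3]
    - [0,0,0.3]
    - [0,0,0.2]
    - [0,0,0.2]
    - [0,0,0.1]
    - [0,0,0]
  roll: [0,0,0,0,0,0,0,0,0]

```text
time: 7.35
tcp_pos: [0.4569, 0.2152, 0.0616]
tool_rot: [1.0, -0.009, 0.0, 0.0]
ft_force: [-9.3, -6.5, 37.1]
finger_gap: 0.0007
grip_force: 18.5
```

>>> drive_tool:
  xyz:
    - [0,0,-0.5]
    - [0,0,-2]
    - [0,0,-3.5]
    - [0,0,-3.5]
    - [0.5,2,-3.5]
    - [0.5,3.5,-3]
    - [0.5,4,-2]
    - [0.5,4,-1]
    - [0.5,4,-0.5]
    - [0.5,4,0]
    - [0.5,3,0]
    - [0,2,0]
  roll: [0,0,0,0,0,0,0,0,0,0,0,0]

```text
time: 8.55
tcp_pos: [0.4878, -0.0522, 0.2539]
tool_rot: [1.0, -0.01, 0.001, 0.0]
ft_force: [-0.1, -0.7, 0.2]
finger_gap: 0.0004
grip_force: 0.0
```

>>> drive_tool:
  xyz:
    - [0.5,0,0]
    - [0,0,0]
    - [0,0,0]
    - [0,0,0]
  roll: [0,0,0,0]
  claw: 1

```text
time: 8.95
tcp_pos: [0.4918, -0.049, 0.2536]
tool_rot: [1.0, -0.009, -0.0, -0.0]
ft_force: [1.1, 0.0, 0.4]
finger_gap: 0.029
grip_force: 0.0
```

Run:
```python
from m import *
st=get_state(); c=cam('wrist',st); a=grab_frame('wrist'); cv2.imwrite('pics/w2.png',a)
plan([.535,-.16,.2],.15)
for nm,lo,hi,z in [('teal',(80,100,40),(98,255,255),.022),('roll',(10,90,110),(22,255,255),.088),('yel',(20,140,90),(32,255,255),.067)]:
    for A,rc,m in blobs(a,lo,hi,60):
        print(nm,A,np.round(rc,1),np.round(p2w(c,rc,z),4))
        if nm=='teal':
            q=cv2.boxPoints(cv2.minAreaRect(np.argwhere(m)[:,::-1].astype(np.float32)))
            print([tuple(np.round(p2w(c,p[::-1],z)[:2],4)) for p in q])
for t,z in [('tongs_grip',.011),('tongs_tips',.011),('wheat_roll_mid',.088),('rye_roll_a_mid',.088)]:
    for d in spot_in('wrist',t)[:4]: print(t,round(d['score'],2),np.round(d['centre'],1),np.round(p2w(c,d['centre'],z),3))
```

```text
tcp [ 0.4918 -0.049   0.2536] yaw -0.0177 t 9.0 tilt [-0.0002  0.0004] F [0.19 0.56 0.11] gap 0.033101542420868345
roll -0.1677
shift cm (no roll) [ 4.51 11.02  5.36]
shift cm after roll [ 2.61 11.62  5.36]
teal 150 [ 25.9 408.1] [ 0.6574 -0.1907  0.022 ]
[(np.float64(0.6735), np.float64(-0.1869)), (np.float64(0.6734), np.float64(-0.1912)), (np.float64(0.6365), np.float64(-0.1949)), (np.float64(0.6366), np.float64(-0.1905))]
teal 130 [ 44.9 323.4] [ 0.6403 -0.0993  0.022 ]
[(np.float64(0.6586), np.float64(-0.0929)), (np.float64(0.6592), np.float64(-0.0967)), (np.float64(0.6221), np.float64(-0.1057)), (np.float64(0.6214), np.float64(-0.1019))]
teal 140 [138.6 399.9] [ 0.5375 -0.1929  0.022 ]
[(np.float64(0.5646), np.float64(-0.1893)), (np.float64(0.5646), np.float64(-0.1917)), (np.float64(0.5045), np.float64(-0.1973)), (np.float64(0.5046), np.float64(-0.1948))]
teal 154 [148.8 351. ] [ 0.5265 -0.1351  0.022 ]
[(np.float64(0.554), np.float64(-0.1261)), (np.float64(0.5547), np.float64(-0.1299)), (np.float64(0.4959), np.float64(-0.1446)), (np.float64(0.4952), np.float64(-0.1406))]
roll 2395 [ 59.7 172.5] [0.6192 0.0487 0.088 ]
roll 298 [223.4 195. ] [0.4577 0.0432 0.088 ]
roll 458 [348.8 215.2] [0.2947 0.0338 0.088 ]
yel 313 [223.2 195. ] [0.4506 0.0491 0.067 ]
tongs_grip 0.7 [127.5 392.6] [ 0.55  -0.187  0.011]
tongs_tips 0.7 [119.6 394.7] [ 0.559 -0.189  0.011]
wheat_roll_mid 0.76 [ 63.5 171.2] [0.616 0.05  0.088]
rye_roll_a_mid 0.9 [50.5 80.7] [0.628 0.132 0.088]
rye_roll_a_mid 0.35 [221. 196.] [0.46  0.042 0.088]
```

View pics/w2.png

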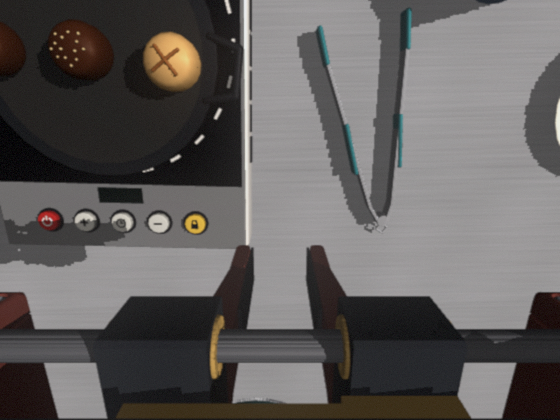

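>>> drive_tool:
  xyz:
    - [0,0,0]
    - [0,0,0]
    - [0.4,2,0]
    - [0.4,3,0]
    - [0.4,3,1]
    - [0.4,2.5,2]
    - [0.3,1.5,3]
    - [0.2,0,4]
    - [0,0,4]
    - [0,0,4]
    - [0,0,3]
    - [0,0,0.4]
  roll: [-0.1,-0.083,0,0,0,0,0,0,0,0,0,0]
  claw: 1

```text
time: 10.4
tcp_pos: [0.5295, -0.1637, 0.0363]
tool_rot: [0.997, 0.082, -0.003, -0.002]
ft_force: [-1.0, 0.5, 0.0]
finger_gap: 0.0878
grip_force: 0.0
```

Run:
```python
from m import *
plan([.532,-.164,.005],.165)
st=get_state(); c=cam('wrist',st); a=grab_frame('wrist'); cv2.imwrite('pics/w3.png',a)
for A,rc,m in blobs(a,(80,100,40),(98,255,255),60): print(A,np.round(rc,1),np.round(p2w(c,rc,.022),4))
```

```text
tcp [ 0.5295 -0.1637  0.0363] yaw 0.1639 t 10.4 tilt [-0.0063  0.003 ] F [-0.97  0.47  0.04] gap 0.08776836258344727
roll -0.0011
shift cm (no roll) [0.26 0.09 3.13]
shift cm after roll [0.26 0.09 3.13]
1245 [ 34.7 192.7] [ 0.6372 -0.1025  0.022 ]
758 [ 33.9 377.8] [ 0.6522 -0.1915  0.022 ]
769 [239.1 232.8] [ 0.5334 -0.1348  0.022 ]
617 [246.5 331.6] [ 0.5383 -0.1931  0.022 ]
```

View pics/w3.png

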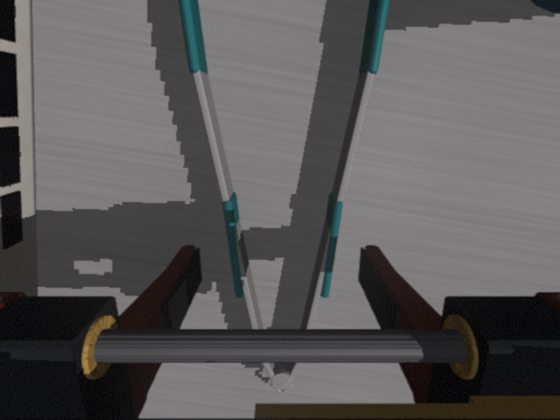

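>>> drive_tool:
  xyz:
    - [0.2,0.05,1.2]
    - [0,0,1]
    - [0,0,0.6]
    - [0,0,0.3]
    - [0,0,0]
    - [0,0,0]
  roll: [0,0,0,0,0,0]

```text
time: 11.05
tcp_pos: [0.5345, -0.1652, 0.009]
tool_rot: [0.997, 0.082, 0.0, 0.0]
ft_force: [-0.4, -0.2, 0.6]
finger_gap: 0.0877
grip_force: 0.0
```

>>> drive_tool:
  xyz:
    - [0,0,0.3]
    - [0,0,0.2]
    - [0,0,0]
    - [0,0,0]
    - [0,0,0]
    - [0,0,0]
    - [0,0,0]
    - [0,0,0]
  roll: [0,0,0,0,0,0,0,0]
  claw: 0.28
  grip_force: 15

```text
time: 11.85
tcp_pos: [0.5343, -0.1651, 0.0036]
tool_rot: [0.997, 0.082, -0.0, -0.0]
ft_force: [0.3, 0.3, -0.5]
finger_gap: 0.0564
grip_force: 4.3
```

>>> drive_tool:
  xyz:
    - [0,0,-0.5]
    - [0,0,-1]
    - [0,0,-2]
    - [0,0,-3]
    - [0,0,-3]
    - [0,0,-3]
    - [0,0,-3]
    - [0,0,-2]
    - [0,0,-1]
    - [0,0,0]
    - [0,0,0]
  roll: [0,0,0,0,0,0,0,0,0,0,0]

```text
time: 12.95
tcp_pos: [0.5337, -0.1649, 0.1881]
tool_rot: [0.997, 0.082, -0.0, -0.0]
ft_force: [0.3, 0.4, -1.6]
finger_gap: 0.0566
grip_force: 4.3
```

Run:
```python
from m import *
st=get_state(); c=cam('wrist',st); a=grab_frame('wrist'); b=grab_frame('side'); s=grab_frame('scene')
plan([.5,-.05,.2],.8)
top=np.hstack([a[:,:],cv2.resize(b[90:300,180:460],(560,420))]); cv2.imwrite('pics/c4.png',cv2.resize(top,(800,300),interpolation=cv2.INTER_AREA))
Rt=R.from_quat(st['tool_rot']).as_matrix()
zc=st['tcp_pos'][2]+.018
for A,rc,m in blobs(a,(80,100,40),(98,255,255),60):
    p=p2w(c,rc,zc); print(A,np.round(rc,1),np.round(p,4),np.round(Rt.T@(p-st['tcp_pos']),4))
# stereo height of heads: side+scene
for n,im in [('side',b),('scene',s)]:
    cc=cam(n)
    for A,rc,m in blobs(im,(80,100,40),(98,255,255),20):
        p=p2w(cc,rc,zc-.011); print(n,A,np.round(rc,1),np.round(p,4),np.round(Rt.T@(p-st['tcp_pos']),4))
    for t,z in [('pepper_mill',.073),('mug',.046)]:
        for d in spot_in(n,t)[:1]: print(t,d['score'],np.round(p2w(cc,d['centre'],z),3))
```

```text
tcp [ 0.5334 -0.1648  0.1873] yaw 0.1638 t 13.1 tilt [-0.0025  0.0012] F [ 0.54 -0.2  -1.25] gap 0.05650204533526561
roll -0.6362
shift cm (no roll) [ -1.43 -11.87  -1.25]
shift cm after roll [  5.9  -10.39  -1.27]
1526 [ 35.6 193.3] [ 0.6363 -0.1127  0.2061] [ 0.1097 -0.0348 -0.0181]
932 [ 35.7 372.2] [ 0.6479 -0.1833  0.2061] [ 0.1096  0.0367 -0.0181]
712 [280.6 229.4] [ 0.5292 -0.1399  0.2061] [-0.0004 -0.0254 -0.018 ]
836 [276.6 330.4] [ 0.5397 -0.1893  0.2061] [ 0.0019  0.025  -0.018 ]
side 93 [119.7 303.8] [ 0.6545 -0.1756  0.1951] [ 0.1174  0.0302 -0.0071]
side 131 [135.  298.6] [ 0.6422 -0.1055  0.1951] [ 0.1167 -0.041  -0.0071]
side 30 [138.5 337. ] [ 0.5485 -0.1308  0.1951] [ 0.0201 -0.0313 -0.007 ]
side 64 [140.2 353.9] [ 0.5076 -0.1413  0.1951] [-0.022  -0.0276 -0.007 ]
pepper_mill 0.9 [ 0.744 -0.076  0.073]
mug 0.87 [ 0.731 -0.263  0.046]
scene 542 [ 17.9 134.8] [-0.5714  0.777   0.1951] [-0.9367 -1.1095 -0.0056]
scene 137 [214.6 272. ] [ 0.6416 -0.1084  0.1951] [ 0.1156 -0.0382 -0.0071]
scene 27 [218.6 201.9] [ 0.5086 -0.1925  0.1951] [-0.0293  0.0231 -0.007 ]
scene 34 [223.1 219.9] [ 0.5522 -0.1859  0.1951] [ 0.0148  0.0237 -0.007 ]
scene 110 [237.6 260.2] [ 0.6524 -0.1823  0.1951] [ 0.1143  0.0365 -0.0071]
pepper_mill 0.96 [ 0.749 -0.086  0.073]
mug 0.65 [ 0.712 -0.285  0.046]
```

View pics/c4.png

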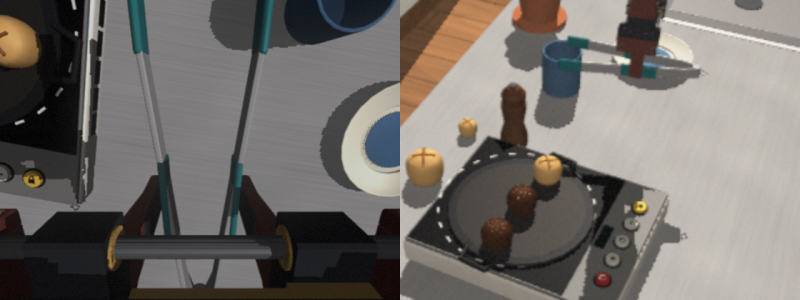

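Run:
```python
import cv2,numpy as np
def crop(n,r,c,k=8,h=74,w=50):
    a=cv2.imread(f'pics/{n}.png')[r:r+h,c:c+w]; a=np.clip(a.astype(float)*2.2,0,255).astype(np.uint8)
    a=cv2.resize(a,None,fx=k,fy=k,interpolation=cv2.INTER_CUBIC)
    for i in range(0,h,10): cv2.putText(a,str(r+i),(0,i*k+10),0,.35,(0,255,0),1); cv2.line(a,(0,i*k),(8,i*k),(0,255,0),1)
    for i in range(0,w,10): cv2.putText(a,str(c+i),(i*k,h*k-4),0,.35,(0,255,255),1); cv2.line(a,(i*k,h*k-20),(i*k,h*k),(0,255,255),1)
    return a
cv2.imwrite('pics/c5.png',np.hstack([crop('side0',170,275),crop('w2',32,200)]))
```

```text
(no output)
```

View pics/c5.png

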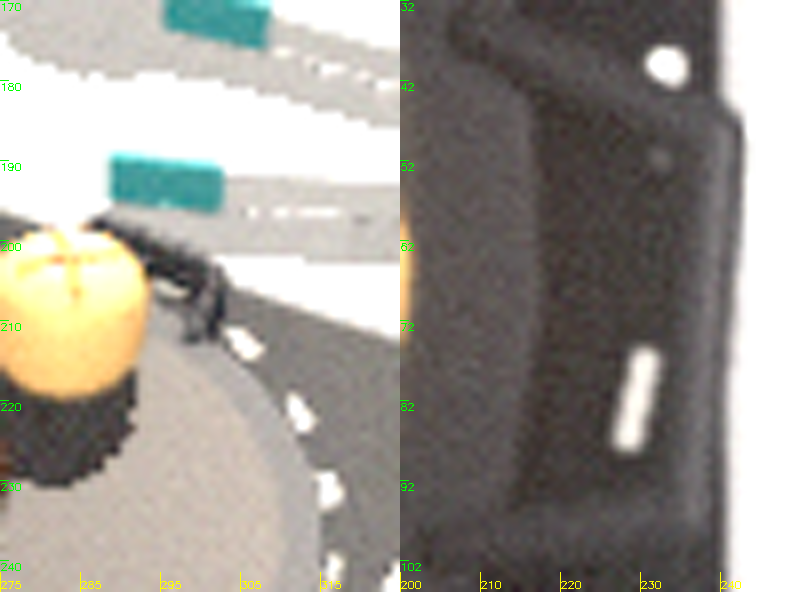

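Run:
```python
from h import *
st={'tcp_pos':[.4918,-.049,.2536],'tool_rot':(R.from_euler('z',-.0177)*R.from_quat([1,0,0,0])).as_quat()}
c=cam('wrist',st); s=cam('side')
def ray(c,rc): 
    d=c[1]@np.linalg.solve(c[0],[rc[1],rc[0],1.]); return c[2],d/np.linalg.norm(d)
def tri(a,b):
    (p,d),(q,e)=ray(c,a),ray(s,b); A=np.c_[d,-e]; u=np.linalg.lstsq(A,q-p,rcond=None)[0]; x,y=p+u[0]*d,q+u[1]*e; return np.round((x+y)/2,4),np.round(x-y,4)
print(tri((97,237),(204.5,301.5)),tri((97,237),(203,301)),tri((96,238),(206,302)))
print('roll check',tri((59.7,172.5),(208.1,282.9)),'key',tri((223.2,195),(234.9,347.3)))
for z in (.06,.067,.075,.085): print(z,[np.round(p2w(c,r,z),3) for r in((97,237),(46,238))],np.round(p2w(s,(203.5,301.5),z),3))
```

```text
(array([ 0.5879, -0.0056,  0.0605]), array([-0.003 , -0.0008, -0.0002])) (array([ 0.5887, -0.0059,  0.065 ]), array([-0.0048, -0.0013, -0.0003])) (array([ 0.5879, -0.0064,  0.0549]), array([-0.0006, -0.0002, -0.    ]))
roll check (array([0.6191, 0.0496, 0.0842]), array([0.0011, 0.0002, 0.0002])) key (array([0.4495, 0.0509, 0.0612]), array([-0.0016, -0.0007,  0.0004]))
0.06 [array([ 0.586, -0.006,  0.06 ]), array([ 0.634, -0.01 ,  0.06 ])] [ 0.591 -0.009  0.06 ]
0.067 [array([ 0.586, -0.007,  0.067]), array([ 0.633, -0.01 ,  0.067])] [ 0.589 -0.002  0.067]
0.075 [array([ 0.586, -0.008,  0.075]), array([ 0.632, -0.011,  0.075])] [0.586 0.006 0.075]
0.085 [array([ 0.586, -0.009,  0.085]), array([ 0.63 , -0.013,  0.085])] [0.582 0.016 0.085]
```

>>> drive_tool:
  xyz:
    - [0,0,0]
    - [0,0,0]
    - [0,0,0]
    - [0,0,0]
    - [0,0,0]
    - [0,0,0]
    - [0,0,0]
    - [0,0,0]
    - [0,0,0]
  roll: [-0.04,-0.08,-0.1,-0.1,-0.1,-0.1,-0.08,-0.036,0]

```text
time: 14.2
tcp_pos: [0.5342, -0.1652, 0.1884]
tool_rot: [0.921, 0.389, -0.0, -0.0]
ft_force: [0.3, 0.3, -1.4]
finger_gap: 0.056
grip_force: 4.3
```

>>> drive_tool:
  xyz:
    - [0.6,-0.5,0]
    - [1.2,-1.1,0]
    - [1.6,-1.5,0]
    - [1.8,-1.7,0]
    - [1.8,-1.7,0]
    - [1.4,-1.3,0]
    - [0.8,-0.8,0]
    - [0.4,-0.3,0]
    - [0,0,0]
    - [0,0,0]
  roll: [0,0,0,0,0,0,0,0,0,0]

```text
time: 15.2
tcp_pos: [0.5375, -0.0347, 0.1887]
tool_rot: [0.921, 0.389, -0.0, 0.0]
ft_force: [-0.6, -0.9, -0.7]
finger_gap: 0.0565
grip_force: 4.3
```

```bash
cat > chk.py <<'E'
from m import *
import sys
st=get_state(); c=cam('wrist',st); a=grab_frame('wrist'); b=grab_frame('side'); s=grab_frame('scene')
plan([.5365,-.034,.082],.8)
Rt=R.from_quat(st['tool_rot']).as_matrix(); zc=st['tcp_pos'][2]+.007
for n,im,cc in [('wrist',a,c),('side',b,cam('side')),('scene',s,cam('scene'))]:
  for nm,lo,hi,z in [('teal',(80,100,40),(98,255,255),zc),('roll',(10,90,110),(22,255,255),.088)]:
    for A,rc,m in blobs(im,lo,hi,20):
        p=p2w(cc,rc,z); q=Rt.T@(p-st['tcp_pos'])
        if abs(q[0]-.08)<.12 and abs(q[1])<.06: print(n,nm,A,np.round(rc,1),np.round(p,4),np.round(q,4))
top=np.hstack([a,cv2.resize(b[90:300,180:460],(560,420)) if len(sys.argv)<3 else cv2.resize(s[90:300,180:460],(560,420))]); cv2.imwrite(f'pics/{sys.argv[1]}.png',cv2.resize(top,(800,300),interpolation=cv2.INTER_AREA))
E
python3 chk.py c6
```

```text
tcp [ 0.5374 -0.035   0.1886] yaw 0.7988 t 15.35 tilt [-0.0001 -0.0001] F [ 0.13  0.12 -1.98] gap 0.05604113806713633
roll -0.0012
shift cm (no roll) [ 1.000e-02 -1.400e-01  1.066e+01]
shift cm after roll [ 1.000e-02 -1.400e-01  1.066e+01]
wrist teal 1683 [ 35.2 192.9] [0.5887 0.072  0.1957] [ 0.1122 -0.0376 -0.007 ]
wrist teal 1420 [ 33. 370.] [0.6439 0.0195 0.1957] [ 0.113   0.0386 -0.007 ]
wrist teal 683 [284.  229.8] [ 0.512  -0.0218  0.1957] [-0.0086 -0.0272 -0.007 ]
wrist teal 671 [281.1 330.1] [ 0.5521 -0.0583  0.1957] [-0.0068  0.027  -0.007 ]
wrist roll 3625 [ 60.1 279.6] [0.6187 0.0493 0.088 ] [ 0.1168 -0.0003  0.1007]
side teal 44 [157.  316.8] [ 0.5692 -0.038   0.1957] [ 0.0197  0.0251 -0.007 ]
side teal 110 [163.8 277.2] [0.6456 0.0249 0.1957] [ 0.118  0.036 -0.007]
side teal 38 [164.6 343.4] [ 0.5017 -0.036   0.1957] [-0.0259 -0.0247 -0.007 ]
side teal 33 [169.8 327. ] [ 0.5308 -0.0017  0.1957] [ 0.019  -0.0278 -0.007 ]
side teal 117 [182.7 290.3] [0.592  0.0758 0.1957] [ 0.1172 -0.0379 -0.007 ]
side roll 334 [208.2 282.8] [0.6171 0.0535 0.088 ] [ 0.1187 -0.0044  0.1007]
scene teal 98 [164.7 289. ] [0.5925 0.0772 0.1957] [ 0.1186 -0.0385 -0.007 ]
scene teal 121 [182.2 298. ] [0.6443 0.023  0.1957] [ 0.1158  0.0363 -0.007 ]
scene teal 23 [186.7 260. ] [ 0.5695 -0.0357  0.1957] [ 0.0215  0.0237 -0.007 ]
scene teal 59 [190. 242.] [ 0.5371 -0.067   0.1957] [-0.0235  0.0222 -0.007 ]
scene roll 229 [204.8 291.3] [0.6169 0.0475 0.088 ] [ 0.1142 -0.0004  0.1007]
```

View pics/c6.png

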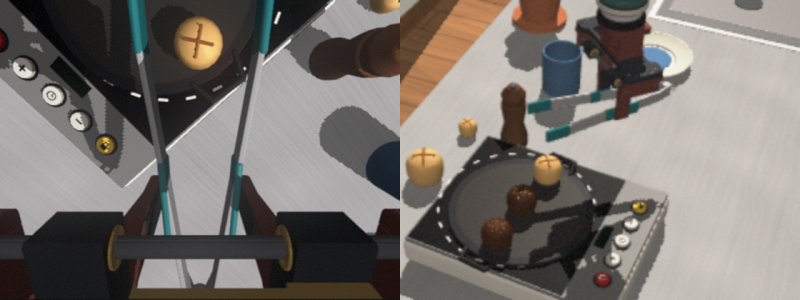

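>>> drive_tool:
  xyz:
    - [0,-0.1,0.5]
    - [0,0,1.2]
    - [0,0,1.8]
    - [0,0,1.8]
    - [0,0,1.8]
    - [0,0,1.5]
    - [0,0,1.1]
    - [0,0,0.6]
    - [0,0,0.3]
    - [0,0,0]
    - [0,0,0]
  roll: [0,0,0,0,0,0,0,0,0,0,0]

```text
time: 16.45
tcp_pos: [0.5371, -0.0337, 0.0831]
tool_rot: [0.921, 0.389, 0.0, 0.0]
ft_force: [0.1, -1.1, -1.1]
finger_gap: 0.0563
grip_force: 4.3
```

```bash
python3 chk.py c7
```

```text
tcp [ 0.5372 -0.0337  0.0833] yaw 0.7998 t 16.6 tilt [ 0.0012 -0.0001] F [ 1.52  0.55 -1.14] gap 0.05629847398619336
roll -0.0002
shift cm (no roll) [-0.07 -0.02  0.13]
shift cm after roll [-0.07 -0.02  0.13]
wrist teal 1677 [ 35.7 192.8] [0.5881 0.0729 0.0901] [ 0.112  -0.0377 -0.007 ]
wrist teal 824 [ 36.  373.5] [0.6439 0.0186 0.0901] [ 0.1119  0.0402 -0.0069]
wrist teal 885 [274.6 229. ] [ 0.5155 -0.0167  0.0901] [-0.0029 -0.0273 -0.007 ]
wrist teal 144 [238.4 334.5] [ 0.5698 -0.0404  0.0901] [ 0.018   0.0281 -0.007 ]
wrist teal 452 [297.9 328.3] [ 0.5442 -0.0644  0.0901] [-0.0171  0.0265 -0.007 ]
wrist roll 5958 [ 40.3 268.5] [0.6105 0.0492 0.088 ] [ 0.1106 -0.0052 -0.0048]
side teal 34 [190.5 314. ] [ 0.5689 -0.0365  0.0901] [ 0.0201  0.0248 -0.007 ]
side teal 81 [197.4 275.3] [0.6485 0.027  0.0901] [ 0.1211  0.0376 -0.0069]
side teal 28 [198.3 339. ] [ 0.5015 -0.0339  0.0901] [-0.025  -0.0254 -0.007 ]
side teal 24 [203.8 323.3] [0.531  0.0009 0.0901] [ 0.0205 -0.0286 -0.007 ]
side teal 109 [216.9 288.7] [0.5917 0.0782 0.0901] [ 0.1183 -0.0389 -0.007 ]
side roll 287 [207.  282.4] [0.6197 0.0503 0.088 ] [ 0.1177  0.0007 -0.0048]
side roll 33 [222.4 266.4] [0.634  0.1149 0.088 ] [ 0.174  -0.0341 -0.0048]
scene teal 56 [193.7 287.6] [0.5882 0.0821 0.0901] [ 0.1186 -0.044  -0.007 ]
scene teal 82 [212.5 297.5] [0.6459 0.026  0.0901] [ 0.1186  0.0364 -0.0069]
scene teal 43 [220.5 244.6] [ 0.5365 -0.0655  0.0901] [-0.0233  0.0217 -0.007 ]
scene roll 192 [203.5 291.1] [0.614 0.052 0.088] [ 0.115  -0.0046 -0.0048]
```

View pics/c7.png

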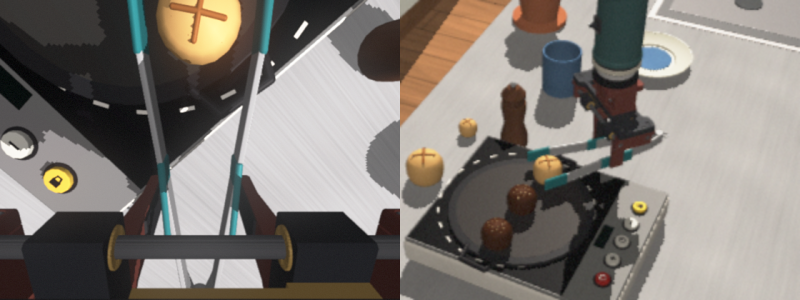

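>>> drive_tool:
  xyz:
    - [0,0,0]
    - [0,0,0]
    - [0,0,0]
    - [0,0,0]
    - [0,0,0]
    - [0,0,0]
    - [0,0,0]
    - [0,0,0]
  roll: [0,0,0,0,0,0,0,0]
  claw: -0.3
  grip_force: 24

```text
time: 17.4
tcp_pos: [0.5368, -0.0336, 0.0827]
tool_rot: [0.921, 0.389, 0.0, 0.0]
ft_force: [-0.0, 0.1, 0.8]
finger_gap: 0.0466
grip_force: 24.0
```

Gap 46.6 mm: closed on the roll. I'll lift gently.

>>> drive_tool:
  xyz:
    - [0,0,-0.3]
    - [0,0,-0.8]
    - [0,0,-1.3]
    - [0,0,-1.8]
    - [0,0,-2]
    - [0,0,-2]
    - [0,0,-2]
    - [0,0,-2]
    - [0,0,-1.5]
    - [0,0,-1]
    - [0,0,-0.4]
    - [0,0,0]
  roll: [0,0,0,0,0,0,0,0,0,0,0,0]

```text
time: 18.6
tcp_pos: [0.5368, -0.0336, 0.2342]
tool_rot: [0.921, 0.389, 0.0, 0.0]
ft_force: [0.1, 0.1, -0.9]
finger_gap: 0.0469
grip_force: 24.0
```

>>> drive_tool:
  xyz:
    - [0,0,0]
    - [0,0,0]
    - [0,0,0]
    - [0,0,0]
    - [0,0,0]
  roll: [0,0,0,0,0]

```text
time: 19.1
tcp_pos: [0.5366, -0.0336, 0.2334]
tool_rot: [0.921, 0.389, -0.0, -0.0]
ft_force: [-0.3, -1.0, -0.8]
finger_gap: 0.0463
grip_force: 24.0
```

```bash
python3 chk.py c8
```

```text
tcp [ 0.5367 -0.0336  0.2336] yaw 0.7998 t 19.25 tilt [-0.0001  0.0001] F [ 0.32  0.36 -1.57] gap 0.0463454920004728
roll -0.0002
shift cm (no roll) [-0.04  0.02 15.16]
shift cm after roll [-0.04  0.02 15.16]
wrist teal 1232 [ 36.6 213.4] [0.5937 0.0665 0.2404] [ 0.1116 -0.0288 -0.007 ]
wrist teal 722 [ 36.  350.9] [0.6363 0.0254 0.2404] [ 0.1119  0.0304 -0.007 ]
wrist teal 657 [285.7 238.7] [ 0.5138 -0.0249  0.2404] [-0.0096 -0.0224 -0.007 ]
wrist teal 500 [295.5 320.6] [ 0.5416 -0.0603  0.2404] [-0.0156  0.0222 -0.007 ]
wrist roll 7991 [ 38.4 283.5] [0.636  0.0646 0.088 ] [0.1398 0.003  0.1454]
side teal 51 [142.4 320.7] [ 0.5626 -0.0381  0.2404] [ 0.0149  0.0218 -0.007 ]
side teal 51 [149.5 278.2] [0.6427 0.0275 0.2404] [ 0.1178  0.0335 -0.007 ]
side teal 41 [149.3 344.5] [ 0.5035 -0.0353  0.2404] [-0.0243 -0.0225 -0.007 ]
side teal 39 [153.5 327.4] [ 0.5345 -0.004   0.2404] [ 0.0198 -0.0221 -0.007 ]
side teal 132 [165.2 289. ] [0.5984 0.071  0.2404] [ 0.1181 -0.0285 -0.007 ]
side roll 21 [222.8 268. ] [0.6299 0.1145 0.088 ] [ 0.1713 -0.0362  0.1454]
scene teal 26 [149.5 289.3] [0.5906 0.0808 0.2404] [ 0.1197 -0.041  -0.007 ]
scene teal 99 [165.1 297.9] [0.6383 0.0313 0.2404] [ 0.1175  0.0277 -0.007 ]
scene teal 22 [171.  258.8] [ 0.5659 -0.0328  0.2404] [ 0.021   0.0205 -0.007 ]
scene teal 68 [173.8 240.8] [ 0.5339 -0.0617  0.2404] [-0.022   0.0177 -0.007 ]
```

View pics/c8.png

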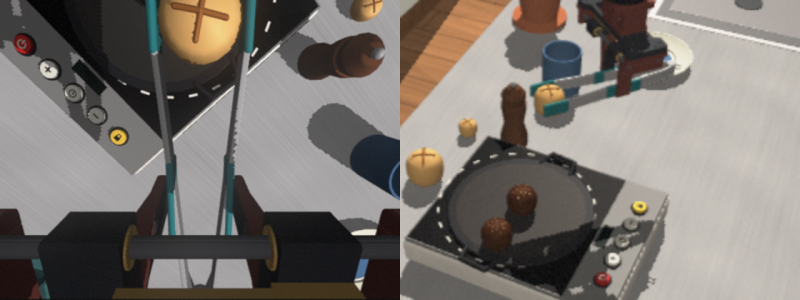

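The roll is held about 15 cm up in the tongs, and the dark rolls and griddle haven't moved.

```bash
python3 -c "
from bench import ctrl; print(ctrl.job_done())"
```

```text
the job is handed in; nothing more can be done
None
```

I pressed the lock key and then the power key, and the pale wheat roll is held in the tongs about 15 cm above the griddle; the job is handed in, with no verdict shown. The power-key press read 37 N at the wrist, close to the 40 N limit, and its peak wasn't recorded.

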